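Bring the lens of a viewing stand over a specimen

TASK

Set the yellow-based specimen block the right way up on the very top of the viewing stand's dome, so that it balances there on its own, and let go of it. Then pinch the stand's black grip so that its red lock button is pressed in, draw the lens boom out until its orange pointer lines up with the red clip on the scale, and finish while still holding the boom there, since a spring pulls it back. Leave the vials and the tube rack alone.

Things in the scene. Friction and masses are not known exactly. Their poses are not given: they have to be found in the camera images.
- specimen: loose specimen block, 40 (x) x 30 (y) x 24 (z) mm, about 60 g: cream resin on a 7 mm yellow plastic base, purple spot on top. Origin at the centre of its underside, z up through the block. Lies flat on the table at the start
- dome: fixed dark teal rubbery dome on the stand, a sphere of radius 45 mm of which the top 53 mm show; the origin is 53 mm below its top (12 mm above the table), z up. The block rocks on it: a block set d off-centre comes to rest leaning by about d/33 mm (rad)
- dome_top (a point): the topmost point of the dome, 65 mm above the table. Axes as stand
- stand: white-based viewing stand fixed to the table; base plate 110 (x) x 400 (y) x 12 mm, its centre 30 mm to +y of the origin, which is on the table. The boom runs along the stand's y at x = 0 and draws out to -y, where the dome stands (x 0, y -113 mm). A pillar and sleeve (y 140 to 220 mm, top 143 mm above the table) carry the boom. x points to the side with scale and button
- boom (a joint): how far the telescoping boom is drawn out, m: 0 at the start (locked home), 0.15 at its stop. While the button is out a steel pin locks it at 0. A spring draws it home with about 1 N at 0 and 4 N at 0.13, besides about 1 N of friction. Boom tube 16 mm square, centre 125 mm above the table; a lens ring of 82 mm outer diameter at its end
- grip: upright black plastic grip on the boom, 28 (x) x 24 (y) x 52 mm; origin at the centre of its underside, 133 mm above the table (top 185 mm); axes parallel to the stand's; it travels with the boom. The red lock button sticks out of its +x face, so that the two together are 38 mm wide in x with the button out, 31 mm with it in
- lock_button (a joint): travel of the red lock button into the grip (towards the stand's -x), m: 0 out, 0.007 fully in; the boom is free from about 0.006. Spring: 3 N to start, 8 N fully in. Springs out again when let go
- button_face (a point): centre of the outer face of the red button (20 mm wide in y, 32 mm high), 30 mm above the grip's underside; it looks to the stand's +x
- pointer (a point): the middle of the orange pointer bar, on the boom beside the grip, over the scale bar, 133 mm above the table; same y as the grip's middle; axes as the stand
- red_mark (a point): the middle of the red clip (5 mm wide in y) on the white scale bar (10 mm ticks, at stand x 23 to 45 mm beside the boom, top 132 mm above the table; clip top 137 mm); the place along the stand's y that the pointer must reach, 100 to 136 mm from where the pointer starts; axes as the stand
- lens (a point): centre of the lens, 110 mm beyond the grip along the boom (stand -y), 125 mm above the table
- vial_blue: bystander: small vial with blue cap, 28 mm in diameter, 55 mm high, loose; origin at the centre of its underside
- vial_yellow: bystander: the same with a yellow cap
- tube_rack: bystander: loose black tube rack 110 x 70 x 45 mm with three glass tubes, 90 mm high in all; origin at the centre of its underside
Things that resemble listed ones, but are neither listed nor needed, are in the scene too. Leave any pink or turquoise look-alike of the specimen alone.

How it is judged:
On the way, in this order (a step that is already met when the one before it is completed fails the run):
1. the specimen block balances upright on top of the dome, let go, while the boom is still home (contact force between specimen and dome above 0.1 N and contact force between specimen and the fingers below 0.05 N and horizontal distance between specimen and dome_top below 0.014 m and angle between specimen's own z axis and vertical below 0.27 rad and linear speed of specimen below 0.03 m/s and value of joint boom below 0.01 m), for 0.3 s.
2. the lock button is pressed in while the boom is still home (value of joint lock_button above 0.005 m and value of joint boom below 0.015 m), for 0.1 s.
At the end, for the whole second after the job is handed in: the robot's fingers hold the grip (over 2 N) with the boom still and the pointer within 5 mm of the red clip's middle; the specimen block rests on the dome alone, right way up and leaning less than 0.27 rad, its underside's centre within 14 mm of the dome's axis (y of pointer in the frame of red_mark between -0.005 and 0.005 m and velocity of joint boom between -0.01 and 0.01 m/s and contact force between the fingers and grip above 2 N and contact force between specimen and dome above 0.1 N and contact force between specimen and the arm below 0.05 N and contact force between specimen and the fingers below 0.05 N and horizontal distance between specimen and dome_top below 0.014 m and angle between specimen's own z axis and vertical below 0.27 rad and linear speed of specimen below 0.03 m/s); the arm keeps its last pose, push and grip.
It fails at once if a vial or the tube rack was moved by over 20 mm or tipped (distance of any of vial_blue, vial_yellow, tube_rack from where it was at the start of the episode above 0.02 m or angle between any of vial_blue, vial_yellow, tube_rack's own z axis and vertical above 0.3 rad).
It also fails if it takes over 58 s, if anything falls off the work surface, if the arm or the gripper's body presses on something with over 40 N, if the wrist force passes 120 N, or if a joint passes its speed limit or range.

ROBOT

A 6-joint arm with a two-finger parallel gripper is mounted at the origin on the work surface. World frame = base frame: x ahead of the robot, y to its left, z up, the work surface at z = 0. Lengths are in m, angles in rad, forces in N, time in s.
With the tool pointing down it reaches from about 0.35 to 0.775 m from the base axis. Payload 5.5 kg.
Tool frame: the origin (TCP) lies midway between the tips of the shut fingers; the grasp point (between the pads) lies 19 mm behind it (arm.grip_depth is the distance from the TCP to the grasp point, in m); z points along the fingers, y is the line along which they close (so a half turn about z gives the same grasp; the last joint's range is limited). The gripper opens to 85 mm and grips with 20 to 120 N. Pads are 22 mm wide; open, the fingers measure 114 mm over their backs; the gripper's body (76 mm by 85 mm) begins 54 mm behind the grasp point. The pads swing forward as they close: fully open they stand 13 mm farther back than shut.
Start: joints at [-1.316, 0.313, 0.046, 1.304, 0, 1.431], TCP at [0.221, -0.531, 0.206] pointing down, gripper open.
Joint ranges: [-2.76, 2.76], [-0.86, 1.69], [-1.03, 1.26], [-2.2, 2.34], [-1.47, 1.5], [-3.14, 3.14]. Speed limits (rad/s): [2.57, 2.57, 3.14, 3.14, 3.14, 3.14].

INTERFACE

Orientations are given as a unit quaternion [x, y, z, w].
In Python, from plant import arm gives the robot as it stands.
- The arm moves only by the shell command python3 -m jog 'ROWS' [FORCE]. ROWS is JSON, a list of rows, each an object of numbers: "x", "y", "z": the shift along the world's x, y, z in m; "spin": the turn about the world's z in degrees; "claw": the closure in counts, from 0 (fully open) to 255 (shut). In form: [{"x": .., "y": .., "z": .., "spin": .., "claw": ..}, ...]. A call has 1 to 8 rows; each row is the pose to reach, as a shift and turn from the pose commanded when the call began; what a row does not reach only later rows make up. A row lasts 1/8 s, in which the tool goes at most 62.5 mm and 10.7 degrees, less where a joint would pass 70% of its speed; a pose out of reach is approached as far as the arm can. A call with a gripper value outside its range is refused whole. The fingers move at their own pace and stop on an object; FORCE is the grip in N (left out, the last holds). Time passes only in rows, so rows that repeat a pose let the fingers close. It gives the time, the measured TCP pose, the force, the opening and the grip force at its end, in the units of the state.
- arm.state(): the state, without advancing time (a new reading comes with each control period).
- arm.snapshot(name): name is "side" or "top"; returns (picture, depth): 420x560x3 uint8, red, green, blue; 420x560 float32, m along the optical axis (not along the pixel's ray), 0 where there is no reading.
- arm.calibration(name): a dict with "camera_matrix" (3x3 intrinsics, pixels), "k1" (the pictures are not rectified: a ray, as slopes to the right and down, at radius r is drawn at 1 + k1 r^2 times it, then the intrinsics apply), "origin" and "orientation" of the camera in the world. Camera axes: x right, y down, z forward; pixel columns grow to the right and rows downward; lengths in m; the calibration is good to about 2 mm. A picture is of the moment at which its call begins. calibration takes no time and is no camera call.
- arm.finish_job(): hands the job in; it is judged then, once.
Trained networks look in the newest picture that a camera, given by its name, has taken for a name from the list of things; names that differ only in an ending like _2 or _b are one class to them, and where a whole thing is asked for, a point or a joint stands for the part that bears it (a point fixed in the world has none). Each returns a list of dicts, best first, with "score" (0 to 1); they miss things now and then, are a little off and sometimes report something else, mostly with a low value. They report only what shows in the picture. A call takes as long as a camera call. They do not tell look-alikes from the thing itself.
- arm.recognise(query, camera): "extent" ([left, top, right, bottom] in pixels, round what is visible of it).
- arm.silhouettes(query, camera): "mask" (420x560 bool, what is visible of it) and "extent" ([left, top, right, bottom] in pixels, round what is visible of it).
- arm.spot_point(query, camera): "at" ([column, row] in pixels: a listed point, or the origin of a listed thing).
The state is a dict: "clock": time; "qpos": joint angles; "joint_vel": joint speeds; "effort": joint torques, N m; "tool_pos": TCP position; "orientation": TCP orientation; "force": force on the tool from outside, world axes, zero at the start; "ft_torque": the same for the moment, N m; "width": opening from 0.0 (shut) to 1.0 (fully open); "gripper_force": force on a finger pad.
Only numpy, scipy, OpenCV 4.12 (cv2) and the standard library are available. Lean on these libraries where they do the work, as an engineer would, in place of code of your own. Each camera call takes 0.05 s, during which the arm holds its last target. There are 200 camera calls.

## Working session

There is one attempt and no reset: what is moved stays moved. The work goes in short steps, Python scripts to look and compute and a shell command to move; the robot and the scene stay as the last step left them, time stands still between calls to the robot, and variables do not carry over. Pictures are saved under pics/ and viewed, at most 10 in all, crops included, and the job is handed in when it is done.

```bash
ls; mkdir -p pics; cat > h.py <<'E'
import numpy as np, cv2
from scipy.spatial.transform import Rotation as R
from plant import arm
def cal(n):
    c=arm.calibration(n); return np.array(c["camera_matrix"]),c["k1"],np.array(c["origin"]),R.from_quat(c["orientation"]).as_matrix() if np.size(c["orientation"])==4 else np.array(c["orientation"])
def rays(n,px):
    K,k1,o,M=cal(n); px=np.asarray(px,float).reshape(-1,1,2)
    u=cv2.undistortPoints(px,K,np.array([k1,0,0,0.]))[:,0]
    return o,np.c_[u,np.ones(len(u))]@M.T   # scaled: times depth
def atz(n,px,z):
    o,d=rays(n,px); return o+d*((z-o[2])/d[:,2])[:,None]
def cloud(n,mask,dep):
    r,c=np.nonzero(mask&(dep>0)); o,d=rays(n,np.c_[c,r]); return o+d*dep[r,c][:,None]
def proj(n,P):
    K,k1,o,M=cal(n); return cv2.projectPoints((np.atleast_2d(P)-o)@M,np.zeros(3),np.zeros(3),K,np.array([k1,0,0,0.]))[0][:,0]
E
python3 - <<'E'
from h import *
ims=[]
for n in("side","top"):
    p,d=arm.snapshot(n); np.savez(f"/tmp/{n}.npz",p=p,d=d); cv2.imwrite(f"pics/{n}0.png",p[:,:,::-1])
    print(n,arm.calibration(n))
    for q in("specimen","dome","stand","grip","tube_rack","vial_blue","vial_yellow"):
        print(q,[(round(r["score"],2),[int(v) for v in r["extent"]]) for r in arm.recognise(q,n)][:4])
    for q in("dome_top","pointer","red_mark","button_face","lens","specimen","grip"):
        print("pt",q,[(round(r["score"],2),np.round(r["at"],1).tolist()) for r in arm.spot_point(q,n)][:4])
print(arm.state())
E
```

```text
pics
side {'camera_matrix': array([[381.39724801,   0.        , 277.58831598],
       [  0.        , 381.39724801, 209.97351517],
       [  0.        ,   0.        ,   1.        ]]), 'k1': 0.009364901665089126, 'origin': array([ 0.43403027, -0.53292594,  0.72425426]), 'orientation': array([ 0.92441466, -0.0854288 ,  0.02471482, -0.37087549])}
specimen [(0.97, [228, 331, 254, 355]), (0.89, [283, 332, 306, 355]), (0.74, [203, 400, 227, 420]), (0.65, [308, 376, 325, 397])]
dome [(0.57, [273, 256, 318, 301]), (0.18, [286, 155, 290, 170])]
stand [(0.69, [259, 131, 322, 308])]
grip [(0.68, [273, 150, 293, 175])]
tube_rack [(0.72, [359, 345, 437, 410])]
vial_blue [(0.57, [195, 152, 205, 174])]
vial_yellow []
pt dome_top [(0.94, [294.7, 268.1])]
pt pointer [(0.87, [295.3, 169.4])]
pt red_mark [(0.43, [298.1, 202.3])]
pt button_face [(0.59, [287.2, 163.2])]
pt lens [(0.74, [287.9, 205.2])]
pt specimen [(0.97, [315.7, 388.7]), (0.74, [296.2, 343.3]), (0.73, [266.6, 382.0]), (0.73, [215.1, 414.5])]
pt grip [(0.64, [281.2, 170.5])]
top {'camera_matrix': array([[387.23990978,   0.        , 281.68
[... 977 characters left out ...]
91.8])]
{'clock': 1.5, 'qpos': array([-1.31564023e+00,  3.13204067e-01,  4.60888137e-02,  1.30360064e+00,
        2.50991042e-05,  1.43119094e+00]), 'joint_vel': array([ 0.00064243, -0.00073341, -0.0003918 , -0.00029095,  0.00028091,
       -0.00037823]), 'effort': array([-8.11022910e-04, -4.80460596e+01,  2.98808295e+01,  3.41605937e-04,
       -2.33845085e-04, -5.68389964e-06]), 'tool_pos': array([ 0.2211437 , -0.53081476,  0.20601628]), 'orientation': array([9.80583581e-01, 1.96101604e-01, 1.48509382e-05, 3.94263941e-05]), 'force': array([ 1.73551152, -0.06644143,  0.09798798]), 'ft_torque': array([ 0.01674151, -0.05015511,  0.02428323]), 'gripper_force': 0.0, 'width': 1.0018087765371095}
```

```bash
python3 - <<'E'
import cv2
s=cv2.imread("pics/side0.png");t=cv2.imread("pics/top0.png")
cv2.imwrite("pics/side1.png",cv2.resize(s[130:420,180:450],None,fx=2.06,fy=2.06,interpolation=3))
cv2.imwrite("pics/top1.png",cv2.resize(t[120:300,120:430],None,fx=2.58,fy=2.58,interpolation=3))
E
```

```text
(no output)
```

View pics/side1.png

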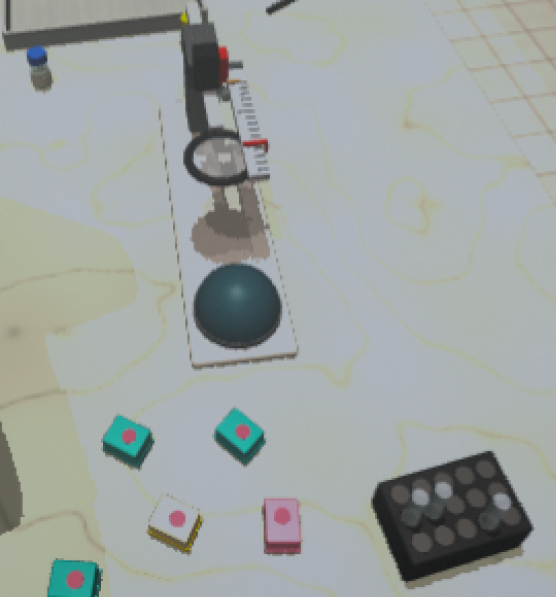

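View pics/top1.png

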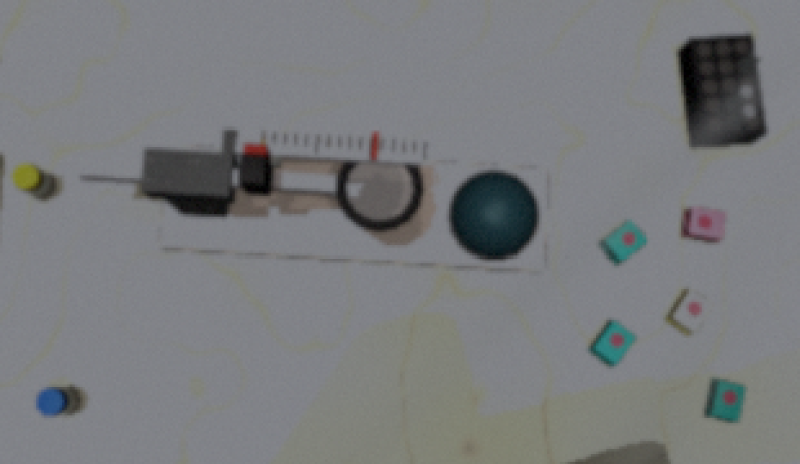

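Side view: the yellow-based block is at about (264,383), already right way up, with turquoise and pink look-alikes around it. In the top view it is at about (387,240). The stand's grip, clip and dome all show in both views.

```bash
python3 - <<'E'
from h import *
I={n:np.load(f"/tmp/{n}.npz") for n in("side","top")}
for n in I:
    d=I[n]["d"]; p=I[n]["p"]
    print(n)
    c=dict(side=(264,383),top=(387,240))[n]
    for r in arm.silhouettes("specimen",n):
        m=r["mask"]; rr,cc=np.nonzero(m)
        if np.hypot(cc.mean()-c[0],rr.mean()-c[1])<8:
            P=cloud(n,m,d); print("blk",r["score"],m.sum(),np.percentile(P[:,2],[5,50,95]).round(4))
    # block pixels by height from depth around c
    w=np.zeros(d.shape,bool); w[c[1]-18:c[1]+18,c[0]-18:c[0]+18]=1
    P=cloud(n,w,d); T=P[P[:,2]>0.019]; T=T[np.hypot(*(T[:,:2]-np.median(T[:,:2],0)).T)<.03]
    rect=cv2.minAreaRect(T[:,:2].astype(np.float32)*1000); print("top face",len(T),np.median(T[:,2]).round(4),rect, T[:,:2].mean(0).round(4))
    for q,z in(("dome_top",.065),("pointer",.133),("red_mark",.137),("lens",.125),("grip",.133),("button_face",.163)):
        for r in arm.spot_point(q,n)[:1]: print(q,round(r["score"],2),atz(n,[r["at"]],z).round(4))
    for r in arm.silhouettes("dome",n)[:1]:
        P=cloud(n,r["mask"],d); P=P[P[:,2]>.02]
        A=np.c_[2*P,np.ones(len(P))]; from scipy.optimize import least_squares
        s=least_squares(lambda v:np.linalg.norm(P-v,axis=1)-.045,[*P[:,:2].mean(0),.02],loss="soft_l1",f_scale=.002); print("sphere",s.x.round(4),len(P))
    for r in arm.silhouettes("grip",n)[:1]:
        P=cloud(n,r["mask"],d); T=P[P[:,2]>.178]; print("griptop",len(T),T.mean(0).round(4) if len(T) else 0, cv2.minAreaRect(T[:,:2].astype(np.float32)*1000) if len(T) else 0)
    P=cloud(n,np.ones(d.shape,bool),d)
    hsv=cv2.cvtColor(p,cv2.COLOR_RGB2HSV); red=((hsv[...,0]<8)|(hsv[...,0]>172))&(hsv[...,1]>150)&(hsv[...,2]>50)
    k,l,st,ce=cv2.connectedComponentsWithStats(red.astype(np.uint8))
    for i in range(1,k):
        if st[i,4]>5: print("red",st[i],ce[i].round(1),np.median(cloud(n,l==i,d),0).round(4),atz(n,[ce[i]],.137).round(4))
E
```

```text
side
blk 0.81 468 [0.0052 0.0233 0.0257]
top face 368 0.0237 ((442.24957275390625, -281.9897155761719), (30.490039825439453, 36.928253173828125), 55.258113861083984) [ 0.4421 -0.2829]
dome_top 0.94 [[ 0.5389 -0.0837  0.065 ]]
pointer 0.87 [[0.588  0.1471 0.133 ]]
red_mark 0.43 [[0.5702 0.0341 0.137 ]]
lens 0.74 [[0.5491 0.0413 0.125 ]]
grip 0.64 [[0.5544 0.1497 0.133 ]]
button_face 0.59 [[0.5665 0.1377 0.163 ]]
sphere [ 0.5405 -0.0784  0.0205] 1310
griptop 121 [0.5536 0.1448 0.1836] ((554.5479736328125, 147.09352111816406), (38.1661491394043, 22.32827377319336), 4.299516677856445)
red [286 153   4   6  19] [287.7 155.5] [0.5686 0.1438 0.1795] [[0.5795 0.1975 0.137 ]]
red [298 198  12   2  15] [304.2 198.7] [0.5875 0.0424 0.1372] [[0.5856 0.0423 0.137 ]]
top
blk 0.72 189 [0.0055 0.0233 0.0266]
top face 157 0.0239 ((443.846435546875, -282.926513671875), (30.345458984375, 36.90602111816406), 55.072750091552734) [ 0.4437 -0.2824]
dome_top 0.79 [[ 0.5436 -0.0821  0.065 ]]
pointer 0.83 [[0.5884 0.1458 0.133 ]]
red_mark 0.37 [[0.5798 0.0383 0.137 ]]
lens 0.63 [[0.5485 0.0404 0.125 ]]
grip 0.66 [[0.5587 0.152  0.133 ]]
button_face 0.53 [[0.5789 0.1482 0.163 ]]
sphere [ 0.5427 -0.0799  0.0195] 900
griptop 150 [0.5535 0.1471 0.1839] ((555.0131225585938, 147.7080078125), (23.906694412231445, 33.95170211791992), 85.3650131225586)
red [215 177   8   4  25] [219.  178.2] [0.5693 0.1449 0.1795] [[0.5785 0.1504 0.137 ]]
```

```bash
python3 -m jog '[{"x":0.03,"y":0.035,"z":0,"spin":5,"claw":80},{"x":0.07,"y":0.08,"z":-0.01,"spin":11,"claw":80},{"x":0.11,"y":0.125,"z":-0.03,"spin":17,"claw":80},{"x":0.155,"y":0.17,"z":-0.05,"spin":23,"claw":80},{"x":0.195,"y":0.215,"z":-0.08,"spin":29,"claw":80},{"x":0.222,"y":0.248,"z":-0.10,"spin":32.5,"claw":80},{"x":0.222,"y":0.248,"z":-0.12,"spin":32.5,"claw":80},{"x":0.222,"y":0.248,"z":-0.12,"spin":32.5,"claw":80}]' 30
python3 - <<'E'
from h import *
s=arm.state(); print(s["clock"],s["qpos"].round(2),R.from_quat(s["orientation"]).as_matrix()[:,1].round(3),s["force"].round(2))
# stand yaw from base plate edges, using both cameras' stored clouds
for n in("side","top"):
    z=np.load(f"/tmp/{n}.npz"); P=cloud(n,np.ones(z["d"].shape,bool),z["d"])
    T=P[(P[:,2]>.008)&(P[:,2]<.017)&(abs(P[:,0]-.55)<.1)&(P[:,1]>-.17)&(P[:,1]<.2)]
    for sg in(-1,1):
        e=[]
        for y in np.arange(-.12,.12,.01):
            t=T[abs(T[:,1]-y)<.005]
            if len(t)>8: e.append((y,t[:,0].max() if sg>0 else t[:,0].min()))
        e=np.array(e); v=cv2.fitLine(e.astype(np.float32),cv2.DIST_HUBER,0,.01,.01).ravel(); print(n,sg,len(e),"yaw deg",np.degrees(np.arctan2(v[1],v[0])).round(2))
E
```

```text
clock: 3.4
tool_pos: [0.4425, -0.2812, 0.0846]
orientation: [0.886, 0.463, -0.001, -0.001]
force: [-0.4, -0.1, -0.2]
width: 0.686
gripper_force: 0.0
3.4 [-0.72  0.29 -0.3   0.99 -0.    1.46] [ 0.821 -0.571 -0.003] [-0.39 -0.13 -0.23]
side -1 24 yaw deg 3.05
side 1 24 yaw deg 3.2
top -1 24 yaw deg 2.97
top 1 24 yaw deg -5.98
```

```bash
python3 -m jog '[{"z":-0.03,"claw":80},{"z":-0.06,"claw":80},{"z":-0.08,"claw":80},{"z":-0.081,"claw":80},{"z":-0.081,"claw":200},{"z":-0.081,"claw":200},{"z":-0.081,"claw":200},{"z":-0.081,"claw":200}]' 30
```

```text
validation failed for argument at $[0]...
```

```bash
python3 -m jog '[{"x":0,"y":0,"z":-0.03,"spin":0,"claw":80},{"x":0,"y":0,"z":-0.06,"spin":0,"claw":80},{"x":0,"y":0,"z":-0.08,"spin":0,"claw":80},{"x":0,"y":0,"z":-0.081,"spin":0,"claw":80},{"x":0,"y":0,"z":-0.081,"spin":0,"claw":200},{"x":0,"y":0,"z":-0.081,"spin":0,"claw":200},{"x":0,"y":0,"z":-0.081,"spin":0,"claw":200},{"x":0,"y":0,"z":-0.081,"spin":0,"claw":200}]' 30
```

```text
clock: 4.4
tool_pos: [0.4434, -0.283, 0.0055]
orientation: [0.887, 0.463, 0.0, 0.0]
force: [-0.4, 0.5, 0.3]
width: 0.214
gripper_force: 0.0
```

```bash
python3 - <<'E'
from h import *
p,d=arm.snapshot("side"); np.savez("/tmp/s2.npz",p=p,d=d)
cv2.imwrite("pics/s2.png",cv2.resize(p[300:420,180:360,::-1],None,fx=4,fy=4,interpolation=2))
print(proj("side",[[.443,-.2825,.024],[.4434,-.283,.0055]]))
E
```

```text
[[264.66680763 381.19567909]
 [265.35729808 385.18787336]]
```

View pics/s2.png

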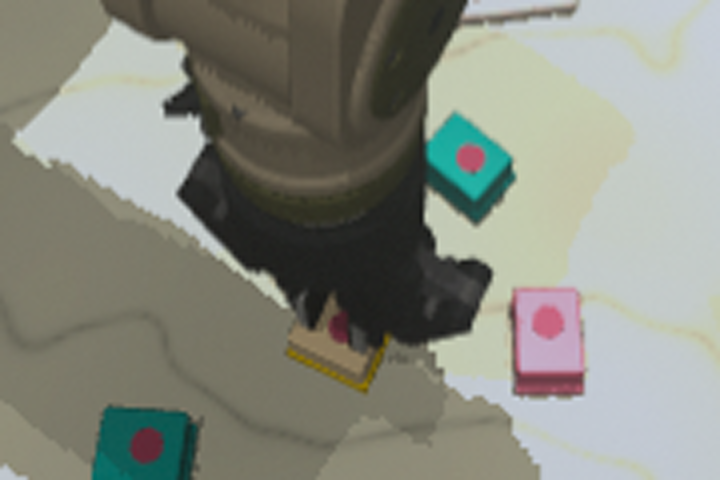

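```bash
python3 - <<'E'
from h import *
z=np.load("/tmp/s2.npz"); 
for (c,r) in ((257,376),(258,380),(269,382),(270,384),(272,393),(262,388),(265,381),(300,385),(317,381)):
    m=np.zeros((420,560),bool); m[r,c]=1; print(c,r,z["p"][r,c],cloud("side",m,z["d"]).round(4))
print(arm.state()["width"],arm.state()["force"],arm.state()["gripper_force"])
E
python3 -m jog '[{"x":0,"y":0,"z":0,"spin":0,"claw":200},{"x":0,"y":0,"z":0,"spin":0,"claw":200}]'
```

```text
257 376 [29 29 27] [[ 0.431  -0.2841  0.0588]]
258 380 [28 27 24] [[ 0.4317 -0.2838  0.0391]]
269 382 [62 63 59] [[ 0.4494 -0.2998  0.065 ]]
270 384 [65 66 62] [[ 0.4507 -0.3     0.0557]]
272 393 [109  91  10] [[ 0.453  -0.2983  0.0052]]
262 388 [143 126  96] [[ 0.4366 -0.293   0.0239]]
265 381 [71 35 41] [[ 0.4436 -0.2827  0.0252]]
300 385 [195 202 181] [[ 5.056e-01 -2.924e-01  5.000e-04]]
317 381 [201 101 129] [[ 0.5347 -0.2982  0.0214]]
0.2141281608175787 [-0.3452774   0.07940809 -0.64510551] 0.0
clock: 4.7
tool_pos: [0.4431, -0.2828, 0.005]
orientation: [0.887, 0.463, -0.0, 0.0]
force: [-0.0, 0.4, -0.6]
width: 0.217
gripper_force: 0.0
```

```bash
python3 - <<'E'
from h import *
z=np.load("/tmp/s2.npz"); d=z["d"]; 
np.set_printoptions(linewidth=200)
for c in (255,256,257,258,259,260,266,267,268,269,270,271,272):
    out=[]
    for r in range(372,396,2):
        m=np.zeros(d.shape,bool); m[r,c]=1; P=cloud("side",m,d); out.append(int(P[0,2]*1000) if len(P) else None)
    print(c,out)
s=arm.state(); print(s["qpos"].round(3))
E
```

```text
255 [164, 67, 59, 49, 41, 24, 23, 23, 15, 3, 0, -1]
256 [164, 67, 63, 54, 42, 23, 24, 24, 16, 5, 0, 2]
257 [162, 66, 58, 52, 43, 35, 24, 22, 19, 8, -3, 0]
258 [166, 60, 52, 44, 39, 24, 22, 24, 23, 9, 0, 0]
259 [164, 51, 44, 38, 31, 24, 23, 24, 22, 12, 2, 0]
260 [162, 43, 37, 23, 22, 24, 23, 25, 24, 18, 4, 0]
266 [129, 112, 104, 22, 22, 25, 25, 24, 24, 22, 22, 9]
267 [131, 116, 106, 98, 68, 60, 50, 39, 23, 23, 22, 13]
268 [130, 123, 109, 99, 75, 61, 51, 42, 24, 23, 24, 14]
269 [127, 122, 111, 103, 77, 64, 54, 45, 23, 22, 24, 18]
270 [119, 117, 112, 106, 79, 74, 55, 46, 37, 23, 23, 19]
271 [111, 113, 104, 100, 79, 75, 46, 37, 22, 21, 18, 8]
272 [113, 101, 100, 95, 82, 72, 46, 38, 21, 17, 8, 6]
[-0.721  0.37  -0.402  0.799 -0.     1.459]
```

```bash
python3 -m jog '[{"x":0,"y":0,"z":0,"spin":0,"claw":80},{"x":0,"y":0,"z":0,"spin":0,"claw":80},{"x":0,"y":0,"z":0,"spin":0,"claw":80}]'
python3 - <<'E'
from h import *
p,d=arm.snapshot("side"); np.savez("/tmp/s3.npz",p=p,d=d)
big=cv2.resize(p[350:410,220:310,::-1],None,fx=8,fy=8,interpolation=2)
for z in (.005,.015,.025,.035):
  for k in(-1,1):
    q=proj("side",[[.443+k*.029*.821,-.283-k*.029*.571,z]])[0]; cv2.circle(big,(int((q[0]-220)*8),int((q[1]-350)*8)),3,(0,0,255),-1); print(z,k,q.round(1))
cv2.imwrite("pics/s3.png",big)
E
```

```text
clock: 5.08
tool_pos: [0.4432, -0.2828, 0.005]
orientation: [0.887, 0.463, -0.0, 0.0]
force: [-0.4, 0.2, -1.4]
width: 0.688
gripper_force: 0.0
0.005 -1 [250.9 378.5]
0.005 1 [279.7 392.3]
0.015 -1 [250.6 376.5]
0.015 1 [279.7 390.3]
0.025 -1 [250.2 374.4]
0.025 1 [279.6 388.4]
0.035 -1 [249.8 372.3]
0.035 1 [279.5 386.3]
```

View pics/s3.png

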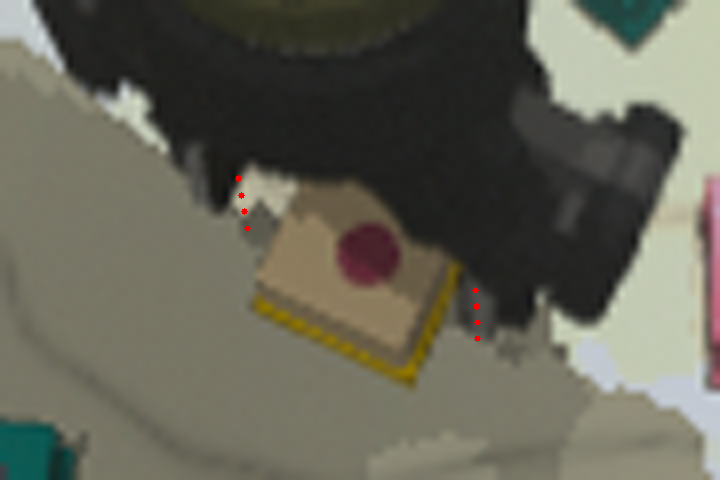

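```bash
python3 - <<'E'
from h import *
z=np.load("/tmp/s3.npz"); d=z["d"]; 
for c in (246,247,248,249,279,280,281,282,283):
    out=[]
    for r in list(range(368,380)) if c<260 else range(384,396):
        m=np.zeros(d.shape,bool); m[r,c]=1; P=cloud("side",m,d)
        out.append("%d:%d,%d,%d"%((r,)+tuple((P[0]*1000).round().astype(int)) if len(P) else (r,0,0,0)))
    print(c,*out)
E
```

```text
246 368:417,-308,162 369:414,-274,70 370:414,-273,65 371:414,-273,61 372:413,-274,60 373:413,-274,53 374:413,-274,50 375:412,-274,45 376:411,-258,-1 377:410,-260,0 378:410,-262,0 379:410,-263,-1
247 368:419,-310,166 369:416,-270,61 370:416,-272,60 371:415,-272,56 372:415,-272,53 373:415,-273,50 374:414,-273,46 375:414,-273,43 376:414,-274,41 377:412,-260,-1 378:412,-262,-1 379:412,-264,1
248 368:420,-312,169 369:420,-310,162 370:417,-268,51 371:417,-270,50 372:416,-269,44 373:416,-270,42 374:416,-271,39 375:416,-272,38 376:414,-258,-2 377:414,-260,-3 378:414,-263,0 379:414,-264,0
249 368:422,-313,171 369:421,-312,165 370:419,-267,48 371:418,-267,44 372:418,-268,40 373:418,-267,34 374:417,-255,-2 375:416,-258,1 376:416,-260,0 377:416,-262,1 378:416,-263,1 379:415,-264,-1
279 384:465,-311,79 385:464,-312,78 386:464,-311,69 387:464,-310,64 388:464,-310,59 389:464,-309,52 390:464,-310,48 391:464,-310,44 392:466,-297,0 393:466,-299,-1 394:465,-301,0 395:465,-302,0
280 384:466,-313,84 385:466,-313,80 386:466,-314,78 387:466,-311,65 388:466,-311,60 389:466,-311,57 390:466,-311,51 391:466,-311,45 392:466,-310,40 393:467,-299,0 394:467,-301,2 395:467,-303,1
281 384:467,-314,86 385:467,-314,82 386:467,-315,81 387:468,-309,60 388:468,-310,56 389:468,-310,52 390:468,-310,47 391:468,-311,44 392:467,-311,39 393:469,-300,0 394:469,-301,0 395:468,-303,2
282 384:469,-314,86 385:469,-314,82 386:469,-314,78 387:470,-309,57 388:470,-309,53 389:469,-310,50 390:470,-309,42 391:472,-296,-1 392:471,-298,-1 393:471,-300,-1 394:471,-302,0 395:470,-304,1
283 384:471,-314,85 385:470,-316,86 386:470,-316,81 387:471,-310,59 388:471,-310,53 389:471,-311,52 390:471,-309,42 391:473,-297,0 392:473,-298,0 393:473,-300,0 394:472,-302,1 395:472,-304,1
```

```bash
python3 -c "
from plant import arm; print(arm.grip_depth)"
python3 -m jog '[{"x":0,"y":0,"z":-0.008,"spin":0,"claw":80},{"x":0,"y":0,"z":-0.014,"spin":0,"claw":80},{"x":0,"y":0,"z":-0.018,"spin":0,"claw":80},{"x":0,"y":0,"z":-0.018,"spin":0,"claw":80}]'
```

```text
0.0187
clock: 5.62
tool_pos: [0.4428, -0.2825, -0.0136]
orientation: [0.887, 0.463, -0.0, -0.0]
force: [0.2, -0.4, 0.1]
width: 0.68
gripper_force: 0.0
```

```bash
python3 -m jog '[{"x":0,"y":0,"z":-0.003,"spin":0,"claw":80},{"x":0,"y":0,"z":-0.005,"spin":0,"claw":80},{"x":0,"y":0,"z":-0.005,"spin":0,"claw":180},{"x":0,"y":0,"z":-0.005,"spin":0,"claw":180},{"x":0,"y":0,"z":-0.005,"spin":0,"claw":180},{"x":0,"y":0,"z":-0.005,"spin":0,"claw":180}]' 30
```

```text
clock: 6.38
tool_pos: [0.4432, -0.2829, -0.0179]
orientation: [0.887, 0.463, 0.0, 0.0]
force: [1.0, 0.1, 1.2]
width: 0.463
gripper_force: 31.4
```

```bash
python3 -m jog '[{"x":0,"y":0,"z":0.03,"spin":0,"claw":180},{"x":0.005,"y":0.01,"z":0.07,"spin":0,"claw":180},{"x":0.022,"y":0.045,"z":0.1,"spin":0,"claw":180},{"x":0.044,"y":0.09,"z":0.1,"spin":0,"claw":180},{"x":0.066,"y":0.135,"z":0.1,"spin":0,"claw":180},{"x":0.085,"y":0.175,"z":0.1,"spin":0,"claw":180},{"x":0.0985,"y":0.203,"z":0.095,"spin":0,"claw":180},{"x":0.0985,"y":0.203,"z":0.085,"spin":0,"claw":180}]'
python3 - <<'E'
from h import *
p,d=arm.snapshot("side"); np.savez("/tmp/s4.npz",p=p,d=d)
cv2.imwrite("pics/s4.png",cv2.resize(p[190:340,200:380,::-1],None,fx=4,fy=4,interpolation=2))
print([(r["score"],r["extent"]) for r in arm.recognise("specimen","side")])
E
```

```text
clock: 7.38
tool_pos: [0.5426, -0.078, 0.067]
orientation: [0.886, 0.464, 0.0, 0.0]
force: [-0.8, 0.6, -2.0]
width: 0.463
gripper_force: 31.3
[(0.95, [202.2, 399.6, 230.6, 420.0]), (0.85, [284.5, 329.6, 307.8, 351.1]), (0.73, [286.7, 246.8, 306.4, 266.9]), (0.7, [307.2, 373.3, 325.5, 397.4]), (0.6, [229.6, 332.4, 253.8, 358.1])]
```

View pics/s4.png

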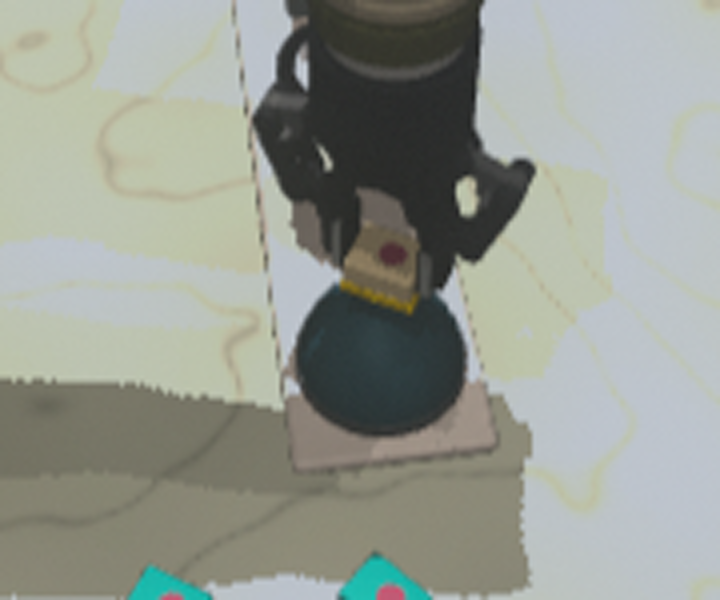

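```bash
python3 - <<'E'
from h import *
z=np.load("/tmp/s4.npz"); p,d=z["p"],z["d"]
h=cv2.cvtColor(p,cv2.COLOR_RGB2HSV).astype(int); w=np.zeros(d.shape,bool); w[240:262,284:308]=1
m=w&(p[...,0].astype(int)-p[...,1]>25)&(p[...,2].astype(int)>p[...,1]-5)
P=cloud("side",m,d); r,c=np.nonzero(m); print(m.sum(),P.mean(0).round(4),atz("side",[[c.mean(),r.mean()]],.109))
T=cloud("side",w,d); T=T[(abs(T[:,2]-np.median(P[:,2]))<.003)]; print(len(T),T.mean(0).round(4),T.min(0),T.max(0))
# same for spot at start
q=np.load("/tmp/side.npz")["p"].astype(int); w=np.zeros(d.shape,bool); w[370:396,252:278]=1
m=w&(q[...,0]-q[...,1]>60); r,c=np.nonzero(m); print(m.sum(),atz("side",[[c.mean(),r.mean()]],.024))
E
```

```text
21 [ 0.5453 -0.0803  0.1104] [[ 0.54552783 -0.07925524  0.109     ]]
222 [ 0.541  -0.0783  0.1098] [ 0.51864459 -0.10023712  0.10744159] [ 0.56006977 -0.05682728  0.11317949]
43 [[ 0.44463816 -0.28307109  0.024     ]]
```

```bash
python3 -m jog '[{"x":-0.001,"y":0,"z":-0.01,"spin":0,"claw":180},{"x":-0.001,"y":0,"z":-0.016,"spin":0,"claw":180},{"x":-0.001,"y":0,"z":-0.018,"spin":0,"claw":180},{"x":-0.001,"y":0,"z":-0.018,"spin":0,"claw":180}]'
python3 -m jog '[{"x":0,"y":0,"z":-0.001,"spin":0,"claw":180},{"x":0,"y":0,"z":-0.001,"spin":0,"claw":180}]'
python3 -m jog '[{"x":0,"y":0,"z":-0.001,"spin":0,"claw":180},{"x":0,"y":0,"z":-0.001,"spin":0,"claw":180}]'
```

```text
clock: 7.98
tool_pos: [0.5405, -0.0801, 0.0489]
orientation: [0.887, 0.462, -0.0, -0.0]
force: [0.7, -0.1, 0.2]
width: 0.461
gripper_force: 31.3
clock: 8.22
tool_pos: [0.5408, -0.0799, 0.0482]
orientation: [0.887, 0.463, 0.0, 0.0]
force: [0.6, 0.6, -0.3]
width: 0.462
gripper_force: 31.3
clock: 8.48
tool_pos: [0.5408, -0.0798, 0.0471]
orientation: [0.887, 0.463, 0.0, 0.0]
force: [-0.3, 0.0, -0.1]
width: 0.457
gripper_force: 31.3
```

```bash
python3 -m jog '[{"x":0,"y":0,"z":-0.001,"spin":0,"claw":180},{"x":0,"y":0,"z":-0.001,"spin":0,"claw":180},{"x":0,"y":0,"z":-0.001,"spin":0,"claw":180}]'
python3 -c "
from plant import arm
print(arm.state()['force'],arm.state()['ft_torque'])"
```

```text
clock: 8.85
tool_pos: [0.5408, -0.0798, 0.0469]
orientation: [0.887, 0.463, 0.0, 0.0]
force: [-1.1, 0.8, 5.8]
width: 0.461
gripper_force: 32.1
[-1.0941927   0.84240759  5.8124201 ] [0.1618359  0.38329078 0.01881103]
```

```bash
python3 -m jog '[{"x":0,"y":0,"z":0.0005,"spin":0,"claw":180},{"x":0,"y":0,"z":0.0005,"spin":0,"claw":132},{"x":0,"y":0,"z":0.0005,"spin":0,"claw":125},{"x":0,"y":0,"z":0.0005,"spin":0,"claw":110},{"x":0,"y":0,"z":0.0005,"spin":0,"claw":95},{"x":0,"y":0,"z":0.0005,"spin":0,"claw":80},{"x":0,"y":0,"z":0.0005,"spin":0,"claw":80},{"x":0,"y":0,"z":0.0005,"spin":0,"claw":80}]'
python3 - <<'E'
from h import *
p,d=arm.snapshot("side"); np.savez("/tmp/s5.npz",p=p,d=d)
cv2.imwrite("pics/s5.png",cv2.resize(p[230:310,240:350,::-1],None,fx=6,fy=6,interpolation=2))
E
```

```text
clock: 9.85
tool_pos: [0.5407, -0.0798, 0.0465]
orientation: [0.887, 0.463, 0.0, 0.0]
force: [-0.2, 0.0, 0.8]
width: 0.684
gripper_force: 0.0
```

View pics/s5.png

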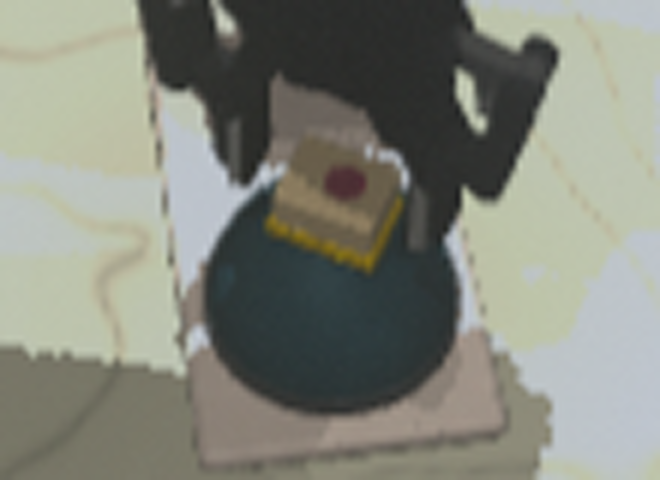

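The block sits on the dome upright, with daylight between it and both fingers. Now I'll lift straight up.

```bash
python3 -m jog '[{"x":0,"y":0,"z":0.01,"spin":0,"claw":80},{"x":0,"y":0,"z":0.03,"spin":0,"claw":80},{"x":0,"y":0,"z":0.07,"spin":0,"claw":70},{"x":0,"y":0,"z":0.12,"spin":0,"claw":70},{"x":0,"y":0.01,"z":0.16,"spin":6,"claw":70},{"x":0.003,"y":0.05,"z":0.17,"spin":14,"claw":70},{"x":0.006,"y":0.1,"z":0.17,"spin":23,"claw":70},{"x":0.01,"y":0.15,"z":0.17,"spin":31.9,"claw":70}]' 40
python3 - <<'E'
from h import *
for n in("side","top"):
    p,d=arm.snapshot(n); np.savez(f"/tmp/{n}6.npz",p=p,d=d)
    for r in arm.silhouettes("specimen",n):
        P=cloud(n,r["mask"],d)
        if len(P) and np.linalg.norm(np.median(P,0)[:2]-[.541,-.079])<.04:
            T=P[P[:,2]>.08]; A=np.linalg.lstsq(np.c_[T[:,:2]-T[:,:2].mean(0),np.ones(len(T))],T[:,2],rcond=None)[0]; print(n,len(T),T.mean(0).round(4),"slope",A.round(3),cv2.minAreaRect(T[:,:2].astype(np.float32)*1000))
    for q,z in(("pointer",.133),("red_mark",.137)):
        for r in arm.spot_point(q,n)[:1]: print(n,q,round(r["score"],2),np.round(r["at"],1),atz(n,[r["at"]],z).round(4))
p,d=np.load("/tmp/side6.npz")["p"],0
cv2.imwrite("pics/s6.png",cv2.resize(p[140:300,230:350,::-1],None,fx=3.7,fy=3.7,interpolation=2))
E
```

```text
clock: 10.9
tool_pos: [0.5509, 0.0713, 0.2178]
orientation: [0.724, 0.69, 0.001, 0.001]
force: [1.2, -0.5, -0.5]
width: 0.73
gripper_force: 0.0
side 246 [ 0.5409 -0.0832  0.0888] slope [0.027 0.124 0.089] ((541.7522583007812, -80.84539794921875), (29.80028533935547, 35.17232131958008), 54.25783157348633)
side pointer 0.86 [294.6 168.5] [[0.5871 0.1506 0.133 ]]
side red_mark 0.59 [299.5 198.2] [[0.5759 0.0459 0.137 ]]
top 179 [ 0.5423 -0.0804  0.0887] slope [ 0.02  -0.017  0.089] ((542.8627319335938, -80.90735626220703), (29.282804489135742, 36.93505096435547), 54.95203399658203)
```

View pics/s6.png

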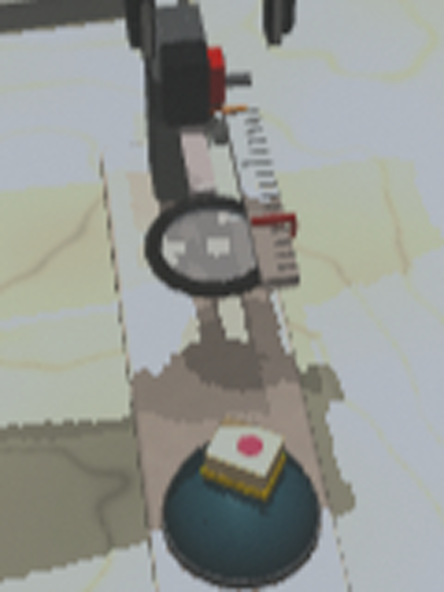

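```bash
python3 - <<'E'
from h import *
sy=np.array([.0532,.9986]); sx=np.array([.9986,-.0532]); D=np.array([.5416,-.0792])
S=lambda P:np.c_[(P[:,:2]-D)@sx,(P[:,:2]-D)@sy-.113,P[:,2]].round(4)
z=np.load("/tmp/side6.npz"); p,d=z["p"],z["d"]; h=cv2.cvtColor(p,cv2.COLOR_RGB2HSV)
m=((h[...,0]<6)|(h[...,0]>174))&(h[...,1]>130)
w=np.zeros(d.shape,bool); w[193:206,294:313]=1
P=cloud("side",m&w,d); print("clip side",len(P),S(np.median(P,0)[None]),S(P).min(0),S(P).max(0))
w=np.zeros(d.shape,bool); w[165:173,288:300]=1
m2=(h[...,0]>7)&(h[...,0]<20)&(h[...,1]>110)
P=cloud("side",m2&w,d); print("ptr side",len(P),S(P) if len(P) else 0)
r,c=np.nonzero(m2&w); print(np.c_[c,r,S(atz("side",np.c_[c,r],.133))] if len(r) else 0)
w=np.zeros(d.shape,bool); w[157:165,291:299]=1; print("rod",S(cloud("side",w,d))[::5])
z=np.load("/tmp/top.npz"); p=z["p"].astype(int); 
w=np.zeros(d.shape,bool); w[168:186,258:274]=1; m=w&(p[...,0]-p[...,1]>30); P=cloud("top",m,z["d"]); r,c=np.nonzero(m)
print("clip top",m.sum(),S(P).mean(0), S(atz("top",[[c.mean(),r.mean()]],.137)))
w=np.zeros(d.shape,bool); w[165:186,205:230]=1; print("top high",[s for s in S(cloud("top",w,z["d"])) if s[0]>.02 and s[2]>.12][::4])
E
```

```text
clip side 16 [[0.0383 0.011  0.1362]] [0.0239 0.0089 0.1341] [0.0479 0.0134 0.1392]
ptr side 7 [[0.0191 0.1149 0.1365]
 [0.0214 0.1139 0.1371]
 [0.0237 0.1136 0.1371]
 [0.0263 0.1148 0.1358]
 [0.0287 0.1151 0.1352]
 [0.0305 0.1113 0.1382]
 [0.0341 0.1186 0.1316]]
[[2.890e+02 1.690e+02 1.970e-02 1.190e-01 1.330e-01]
 [2.900e+02 1.690e+02 2.210e-02 1.187e-01 1.330e-01]
 [2.910e+02 1.690e+02 2.440e-02 1.183e-01 1.330e-01]
 [2.920e+02 1.690e+02 2.680e-02 1.180e-01 1.330e-01]
 [2.930e+02 1.690e+02 2.920e-02 1.177e-01 1.330e-01]
 [2.940e+02 1.690e+02 3.150e-02 1.173e-01 1.330e-01]
 [2.950e+02 1.690e+02 3.390e-02 1.170e-01 1.330e-01]]
rod [[ 5.650e-02  3.262e-01  2.000e-03]
 [ 7.100e-02  3.217e-01  3.900e-03]
 [ 6.190e-02  3.218e-01  1.100e-03]
 [ 7.720e-02  3.219e-01 -8.000e-04]
 [ 4.160e-02  1.509e-01  1.354e-01]
 [ 3.410e-02  1.503e-01  1.337e-01]
 [ 7.540e-02  3.112e-01  3.000e-04]
 [ 3.820e-02  1.448e-01  1.345e-01]
 [ 3.050e-02  1.425e-01  1.341e-01]
 [ 4.250e-02  1.408e-01  1.341e-01]
 [ 3.480e-02  1.388e-01  1.335e-01]
 [ 2.950e-02  1.358e-01  1.335e-01]
 [ 4.340e-02  1.315e-01  1.3
[... 1073 characters left out ...]
1332]), array([0.0333, 0.1244, 0.1324]), array([0.0326, 0.1141, 0.1381]), array([0.0345, 0.103 , 0.1333]), array([0.0286, 0.1498, 0.1346]), array([0.0297, 0.1406, 0.1328]), array([0.0202, 0.1243, 0.1766]), array([0.0209, 0.1084, 0.1777]), array([0.0324, 0.1054, 0.1311]), array([0.0324, 0.0956, 0.1339]), array([0.0271, 0.1428, 0.1326]), array([0.0282, 0.1337, 0.1304]), array([0.0299, 0.1003, 0.1325]), array([0.0246, 0.1474, 0.1318]), array([0.0251, 0.138 , 0.1321]), array([0.0274, 0.105 , 0.1317]), array([0.0278, 0.0954, 0.1328]), array([0.0235, 0.1384, 0.1284]), array([0.0249, 0.1023, 0.1326]), array([0.0224, 0.1045, 0.1323]), array([0.0238, 0.0955, 0.1286]), array([0.0215, 0.0978, 0.1273])]
```

```bash
python3 -m jog '[{"x":0.003,"y":0.04,"z":0,"spin":0,"claw":70},{"x":0.005,"y":0.077,"z":0,"spin":0,"claw":70},{"x":0.005,"y":0.077,"z":-0.01,"spin":0,"claw":70},{"x":0.005,"y":0.077,"z":-0.04,"spin":0,"claw":70},{"x":0.005,"y":0.077,"z":-0.06,"spin":0,"claw":70},{"x":0.005,"y":0.077,"z":-0.065,"spin":0,"claw":70},{"x":0.005,"y":0.077,"z":-0.065,"spin":0,"claw":70}]' 40
python3 - <<'E'
from h import *
p,d=arm.snapshot("side"); np.savez(f"/tmp/side7.npz",p=p,d=d)
cv2.imwrite("pics/s7.png",cv2.resize(p[110:210,240:350,::-1],None,fx=5.5,fy=5.5,interpolation=2))
print(arm.state()["tool_pos"],R.from_quat(arm.state()["orientation"]).as_matrix()[:,1])
E
```

```text
clock: 12.18
tool_pos: [0.5557, 0.1462, 0.1515]
orientation: [0.726, 0.688, -0.0, -0.0]
force: [-0.7, -0.8, -0.7]
width: 0.727
gripper_force: 0.0
[0.55612817 0.14644857 0.1521559 ] [ 9.98586117e-01 -5.31503979e-02  8.95872645e-04]
```

View pics/s7.png

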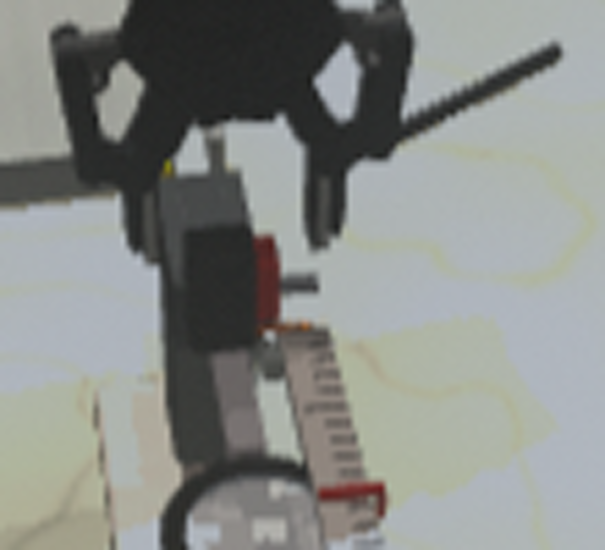

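```bash
python3 -m jog '[{"x":0,"y":0.001,"z":-0.01,"spin":0,"claw":70},{"x":0,"y":0.001,"z":-0.022,"spin":0,"claw":70},{"x":0,"y":0.001,"z":-0.029,"spin":0,"claw":70},{"x":0,"y":0.001,"z":-0.029,"spin":0,"claw":120},{"x":0,"y":0.001,"z":-0.029,"spin":0,"claw":200},{"x":0,"y":0.001,"z":-0.029,"spin":0,"claw":200},{"x":0,"y":0.001,"z":-0.029,"spin":0,"claw":200},{"x":0,"y":0.001,"z":-0.029,"spin":0,"claw":200}]' 40
```

```text
clock: 13.22
tool_pos: [0.551, 0.1484, 0.123]
orientation: [0.725, 0.689, -0.003, -0.002]
force: [-15.1, 1.1, 9.0]
width: 0.356
gripper_force: 42.5
```

```bash
python3 -m jog '[{"x":-0.004,"y":0,"z":0,"spin":0,"claw":200},{"x":-0.0045,"y":0,"z":0,"spin":0,"claw":200},{"x":-0.0045,"y":0,"z":0,"spin":0,"claw":200}]' 40
python3 -m jog '[{"x":-0.0005,"y":-0.01,"z":0,"spin":0,"claw":200},{"x":-0.001,"y":-0.02,"z":0,"spin":0,"claw":200},{"x":-0.0016,"y":-0.03,"z":0,"spin":0,"claw":200},{"x":-0.0016,"y":-0.03,"z":0,"spin":0,"claw":200}]'
```

```text
clock: 13.6
tool_pos: [0.5512, 0.1485, 0.1231]
orientation: [0.725, 0.689, 0.0, -0.0]
force: [-4.0, 1.6, 4.6]
width: 0.354
gripper_force: 43.2
clock: 14.1
tool_pos: [0.5496, 0.1178, 0.1231]
orientation: [0.725, 0.688, 0.0, -0.0]
force: [-5.1, 0.9, 5.3]
width: 0.352
gripper_force: 43.5
```

```bash
python3 -m jog '[{"x":-0.0007,"y":-0.013,"z":0,"spin":0,"claw":200},{"x":-0.0014,"y":-0.026,"z":0,"spin":0,"claw":200},{"x":-0.0021,"y":-0.039,"z":0,"spin":0,"claw":200},{"x":-0.0028,"y":-0.052,"z":0,"spin":0,"claw":200},{"x":-0.0034,"y":-0.063,"z":0,"spin":0,"claw":200},{"x":-0.0038,"y":-0.072,"z":0,"spin":0,"claw":200},{"x":-0.0038,"y":-0.072,"z":0,"spin":0,"claw":200},{"x":-0.0038,"y":-0.072,"z":0,"spin":0,"claw":200}]'
cat > m.py <<'E'
from h import *
import sys
sy=np.array([.0532,.9986]); sx=np.array([.9986,-.0532]); D=np.array([.5416,-.0792])
S=lambda P:np.c_[(P[:,:2]-D)@sx,(P[:,:2]-D)@sy-.113,P[:,2]].round(4)
p,d=arm.snapshot("side"); h=cv2.cvtColor(p,cv2.COLOR_RGB2HSV)
w=np.zeros(d.shape,bool); w[185:220,285:320]=1
cv2.imwrite(f"pics/{sys.argv[1]}.png",cv2.resize(p[150:300,240:350,::-1],None,fx=4,fy=4,interpolation=2))
for nm,m in(("red",((h[...,0]<6)|(h[...,0]>174))&(h[...,1]>120)),("org",(h[...,0]>=8)&(h[...,0]<20)&(h[...,1]>120)&(h[...,2]>90))):
    r,c=np.nonzero(m&w); print(nm,len(r))
    if len(r): s=S(atz("side",np.c_[c,r],.137 if nm=="red" else .135)); q=cloud("side",m&w,d); print(np.median(s,0),np.median(S(q),0),S(q).min(0),S(q).max(0))
for q in("pointer","red_mark","lens"):
    for n in("side",):
        for r in arm.spot_point(q,n)[:1]: print(q,round(r["score"],2),np.round(r["at"],1),S(atz(n,[r["at"]],.137 if q=="red_mark" else .133)))
print(arm.state()["tool_pos"],arm.state()["force"])
E
python3 m.py s8
```

```text
clock: 15.1
tool_pos: [0.5458, 0.0464, 0.1231]
orientation: [0.725, 0.688, 0.0, -0.0]
force: [-3.6, 2.1, 5.7]
width: 0.348
gripper_force: 43.5
red 16
[0.0272  0.01095 0.137  ] [0.0283 0.0101 0.1363] [0.0112 0.0028 0.1344] [0.0457 0.0121 0.1683]
org 1
[0.0221 0.014  0.135 ] [0.022 0.013 0.136] [0.022 0.013 0.136] [0.022 0.013 0.136]
pointer 0.76 [303.5 198.3] [[0.037  0.0161 0.133 ]]
red_mark 0.66 [285.9 200.6] [[-0.0029  0.0106  0.137 ]]
lens 0.84 [297.  239.4] [[ 0.0044 -0.0969  0.133 ]]
[0.54579065 0.04654587 0.12309066] [-4.64681279  2.68885326  4.94892934]
```

View pics/s8.png

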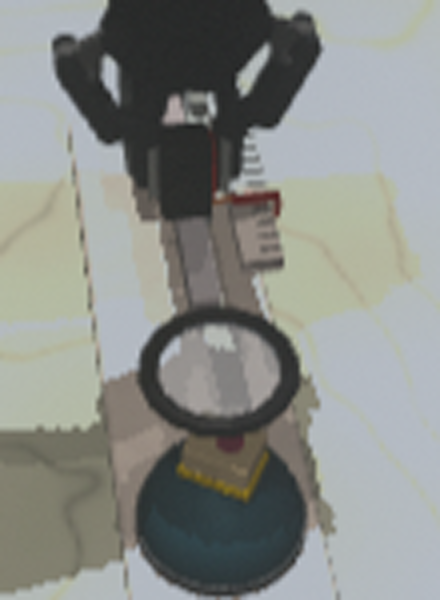

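```bash
python3 -m jog '[{"x":-0.0001,"y":-0.002,"z":0,"spin":0,"claw":200},{"x":-0.0001,"y":-0.002,"z":0,"spin":0,"claw":200},{"x":-0.0001,"y":-0.002,"z":0,"spin":0,"claw":200},{"x":-0.0001,"y":-0.002,"z":0,"spin":0,"claw":200}]'
python3 m.py s9
python3 - <<'E'
from h import *
sy=np.array([.0532,.9986]); sx=np.array([.9986,-.0532]); D=np.array([.5416,-.0792])
S=lambda P:np.c_[(P[:,:2]-D)@sx,(P[:,:2]-D)@sy-.113,P[:,2]].round(4)
# lens ring: centroid shift between home and now, side camera (same plane)
p,d=arm.snapshot("side"); np.savez("/tmp/s9.npz",p=p,d=d)
for f in("/tmp/side6.npz","/tmp/s9.npz"):
    z=np.load(f); P=cloud("side",(z["p"].max(2)<75),z["d"]); s=S(P); s=s[(abs(s[:,0])<.05)&(s[:,2]>.115)&(s[:,2]<.135)&(s[:,1]<(.06 if "6" in f else -.04))]
    print(f,len(s),np.percentile(s[:,1],[1,99]).round(4),s[:,1].min(),s[:,1].max())
cv2.imwrite("pics/s10.png",cv2.resize(p[185:215,280:320,::-1],None,fx=15,fy=15,interpolation=0))
E
```

```text
clock: 15.8
tool_pos: [0.5457, 0.0448, 0.1231]
orientation: [0.725, 0.689, 0.001, -0.0]
force: [-4.7, 2.7, 5.0]
width: 0.353
gripper_force: 43.4
red 14
[0.03365 0.0099  0.137  ] [0.03365 0.01105 0.1358 ] [0.0258 0.0095 0.1326] [0.0483 0.012  0.1383]
org 4
[0.0184  0.01145 0.135  ] [0.01845 0.011   0.1353 ] [0.0147 0.0094 0.1341] [0.0216 0.0121 0.1375]
pointer 0.94 [301.1 200.2] [[0.0308 0.011  0.133 ]]
red_mark 0.37 [299.8 200.8] [[0.0269 0.0057 0.137 ]]
lens 0.67 [296.3 243.6] [[ 0.0013 -0.1073  0.133 ]]
[0.54570306 0.04476974 0.12309195] [-4.63069702  3.99023281  5.59236773]
/tmp/side6.npz 239 [-0.0344  0.0413] -0.0361 0.0434
/tmp/s9.npz 416 [-0.1385 -0.0621] -0.1392 -0.0605
```

View pics/s10.png

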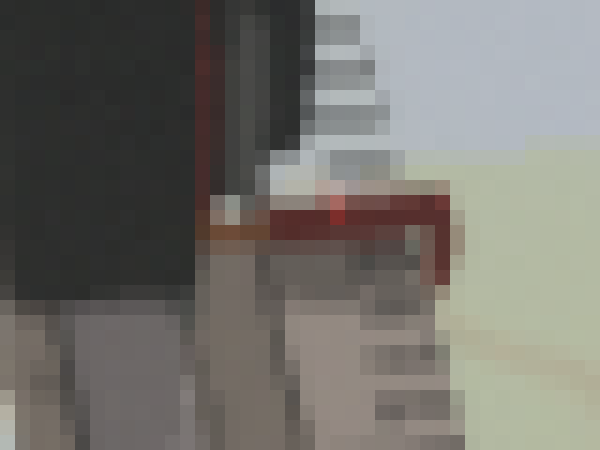

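The orange pointer (row 200) lines up with the red clip's bar (rows 199–200). They measure 11.3 mm and 10.5 mm along the stand's y, so they agree to about 1 mm. The last wide view showed the block still on the dome.

```bash
python3 -c "
from plant import arm
print(arm.finish_job())"
```

```text
the job is handed in; nothing more can be done
None
```

I handed the job in with the specimen block upright on the dome and the boom held out by the gripper, its pointer within about 1 mm of the red clip by camera measurement; the hand-in returned no verdict.

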